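# Set the rolling-pin stand and lay the pin on it

### The job

Put the rolling pin away on its adjustable stand. First slide the moving cradle (the one with the orange grip) along its track until its black pointer lines up with the red marker clip and leave it standing there; then lay the pin across the two cradles with one handle in each notch, lowering it in with the gripper rather than dropping it. Leave everything else on the table where it stands.

Things in the scene. Friction and masses are not known exactly. Their poses are not given: they have to be found in the camera images.
- stand: Fixed wooden stand base, 155 x 310 mm, 16 mm thick, with a track on top running along its own y axis. Origin: on the tabletop, on the line (x = 0) through the bottoms of both cradle notches. The base reaches from x -82 to +73 mm and y -155 to +155 mm; the pin, when seated, lies along y with its axis at x = 0, 70 mm above the table.
- fixed_cradle: White plastic cradle fixed on the stand at the stand's y = -115 mm; a plate 14 mm thick along y with a V notch open to the top (45 degree flanks, bottom 56 mm above the table, mouth 60 mm wide in x, top about 86 mm above the table). Origin at table height under the notch's middle; axes as the stand's.
- carriage: Sliding cradle: a white V-notch plate just like the fixed cradle, on a foot 40 mm long in y, with an orange grip fin and a black pointer. Slides only along the stand's y, from stand y = -15 to +115 mm, friction about 3 N; stays where left. Origin at table height under the notch's middle; axes as the stand's. Pointer: x = +25 to +49 mm, y = 0.
- carriage_grip (a point): Middle of the sliding cradle's upright orange grip fin, 62 mm to the -x side of the carriage origin and 62 mm above the table. The fin is 30 mm long in the stand's x, 16 mm thick in y (along the track), its top 82 mm and its foot 28 mm above the table.
- marker: Red clip on the stand's +x edge, 10 mm wide in y, 25 mm above the table; it does not move in an episode. Origin at table height at the stand's x = +73 mm; its y along the stand is the target for the carriage origin's y. Axes as the stand's.
- pin: Short beech rolling pin, total length 190 mm: barrel 90 mm long and 40 mm in diameter, and at each end a fixed handle 50 mm long and 20 mm in diameter. Origin on its axis at mid length; its x axis runs along the pin, y and z turn as it rolls. Starts lying on the table, origin 20 mm up. About 0.12 kg.
- turntable: Bystander: blue plastic turntable, 230 mm across, 22 mm high, origin under its centre.
- spice_jar: Bystander: glass spice jar with steel screw lid, 52 mm across, 88 mm high, standing on the turntable; origin under its centre.
- saucers: Bystander: stack of three melamine saucers, 136 mm across, 38 mm high, origin under its centre.
- spoon_rest: Bystander: steel spoon rest, a round dish 84 mm across and 14 mm high with a flat handle towards its -x, reaching 108 mm from the dish's centre; origin under the dish's centre.
- mug: Bystander: white mug, 80 mm across, 90 mm high, origin under its centre.
- tea_tin: Bystander: green tea tin, 70 mm across, 110 mm high, origin under its centre.
- pepper_jar: Bystander: glass pepper jar with red lid, 52 mm across, 88 mm high, origin under its centre.
Things that resemble listed ones, but are neither listed nor needed, are in the scene too. Leave any green or purple look-alike of the pin alone.

How it is judged:
By the outcome, as a careful person would: the job done as asked, in the order asked, and still so for the second after the job is handed in, with the robot touching nothing.
It also fails if it takes over 58 s, if anything falls off the work surface, if the arm or the gripper's body presses on something with over 40 N, if the wrist force passes 120 N, or if a joint passes its speed limit or range.

### The arm

A 6-joint arm with a two-finger parallel gripper is mounted at the origin on the work surface. World frame = base frame: x ahead of the robot, y to its left, z up, the work surface at z = 0. Lengths are in mm, angles in degrees, forces in N, time in s.
With the tool pointing down it reaches from about 350 to 975 mm from the base axis. Payload 4.9 kg.
Tool frame: the origin (TCP) lies midway between the tips of the shut fingers; the grasp point (between the pads) lies 19 mm behind it (robot.grasp_offset is the z of the grasp point in the tool frame, in mm); z points along the fingers, y is the direction in which the jaws open and shut (so a half turn about z gives the same grasp; the last joint's range is limited). The gripper opens to 85 mm and grips with 20 to 120 N. Pads are 22 mm wide; open, the fingers measure 114 mm over their backs; the gripper's body (76 mm by 85 mm) begins 54 mm behind the grasp point. The pads swing forward as they close: fully open they stand 13 mm farther back than shut.
Start: joints at [-78.553, 3.019, 92.412, -0, 84.569, -6.818], TCP at [195.886, -593.49, 231.304] pointing down, gripper open.
Joint ranges: [-172.51, 172.51], [-57.92, 126.97], [3.15, 148.05], [-58.71, 238.71], [5.1, 150.11], [-179.66, 179.66]. Speed limits (degrees/s): [147.25, 147.25, 180, 180, 180, 180].

### API

Orientations are given as [roll, pitch, yaw] about the fixed x, y, z axes, in that order (R = Rz(yaw) Ry(pitch) Rx(roll)).
In Python, from station import robot, eyes gives the robot as it stands. The module is installed in compiled form; this text tells all that it offers.
- The arm moves only by the tool send_rows, never from a script. Its argument "motion" is a list of rows, each a list of 4 numbers: the shift along the tool's x, y, z in m, then the turn about the tool's z in degrees. In form: [[dx, dy, dz, twist], ...]. A call has 1 to 12 rows; each row shifts and turns the commanded pose from where the row before left it, along the tool's axes as they then stand; what a row does not reach is not made up. A row lasts 1/12 s, in which the tool goes at most 41.7 mm and 7.16 degrees, less where a joint would pass 70% of its speed; a pose out of reach is approached as far as the arm can. A call is refused whole if a number of a shift passes 0.0417 or a number of a turn 7.16, either way. A call with a gripper value outside its range is refused whole. "gripper" is the closure, from -1 (fully open) to 1 (shut), so that 0 is half open, set as the call begins (left out, the last holds). The fingers move at their own pace and stop on an object; "force" is the grip in N (left out, the last holds). Time passes only in rows, so rows that do not move let the fingers close. It gives the time, the measured TCP pose, the force and the opening at its end, in the units of the state.
- robot.get_state(): the state, without advancing time (a new reading comes with each control period).
- eyes.grab_frame(name): name is "side" or "top"; returns the picture (384x512x3 uint8, blue, green, red); there is no depth.
- eyes.camera_params(name): a dict with "camera_matrix" (3x3 intrinsics, pixels), "R" (3x3) and "t" (3): a world point X has camera coordinates R X + t. Camera axes: x right, y down, z forward; pixel columns grow to the right and rows downward; lengths in mm; the calibration is good to about 2 mm. A picture is of the moment at which its call begins. camera_params takes no time and is no camera call.
- robot.hand_in(): hands the job in, once; it reports no verdict.
The state is a dict: "time_s": time; "joint_positions": joint angles; "joint_vel": joint speeds; "joint_torque": joint torques, N m; "ee_pos": TCP position; "ee_rot": TCP orientation; "force": force on the tool from outside, world axes, zero at the start; "ft_torque": the same for the moment, N m; "width": opening from 0.0 (shut) to 1.0 (fully open).
Only numpy, scipy, OpenCV 4.12 (cv2) and the standard library are available. Lean on these libraries where they do the work, as an engineer would, in place of code of your own. Each camera call takes 0.05 s, during which the arm holds its last target. There are 200 camera calls.

## Working session

There is one attempt and no reset: what is moved stays moved. The work goes in short steps, Python scripts to look and compute and a tool call to move; the robot and the scene stay as the last step left them, time stands still between calls to the robot, and variables do not carry over. Pictures are saved under pics/ and viewed, about 8 in all and at most 12, crops included, and the job is handed in when it is done.

Besides the shell and the picture viewer there is one more tool, called after "Emit:" as a command line: name --pt "numbers of a row" for each row, then --argument value for the rest. send_rows: Moves the arm, as the interface text tells. Its arguments: {"type":"object","properties":{"motion":{"type":"array"},"gripper":{"type":"number"},"force":{"type":"number"}},"required":["motion"]}

```bash
mkdir -p pics
cat > h.py <<'E'
import numpy as np, cv2
from station import robot, eyes
def cam(n):
    p=eyes.camera_params(n); return np.array(p["camera_matrix"]),np.array(p["R"]),np.array(p["t"]).ravel()
def ray(n,u,v,z):
    K,R,t=cam(n); d=R.T@np.linalg.solve(K,[u,v,1]); c=-R.T@t
    return c+d*(z-c[2])/d[2]
def proj(n,X):
    K,R,t=cam(n); q=K@(R@np.array(X,float)+t); return q[:2]/q[2]
E
python3 - <<'E'
from h import *
print(robot.get_state())
for n in("top","side"):
    im=eyes.grab_frame(n); cv2.imwrite(f"pics/{n}0.png",im); cv2.imwrite(f"pics/{n}0b.png",cv2.resize(im,(800,600),interpolation=cv2.INTER_CUBIC))
    K,R,t=cam(n); print(n,K,-R.T@t,R)
E
```

```text
{'time_s': 0.0, 'joint_positions': array([-7.85526618e+01,  3.05791996e+00,  9.24930244e+01, -5.66723387e-04,
        8.45696937e+01, -6.81793484e+00]), 'joint_vel': array([-0.01057232, -0.04606475,  0.01771669,  0.08984717,  0.07861906,
       -0.00707568]), 'joint_torque': array([ 4.54221595e-05, -3.93680656e+01, -3.70176995e+01, -1.01091005e-04,
        6.92506816e-03,  1.15312679e-05]), 'ee_pos': array([ 195.75918235, -592.88292047,  230.04615837]), 'ee_rot': array([-1.79880148e+02, -1.37614279e-02,  1.82653129e+01]), 'force': array([ 0.09656048, -0.02551265,  0.44699883]), 'ft_torque': array([-0.00057783, -0.00209736, -0.06143924]), 'width': 0.9999442293184618}
top [[365.9089718    0.         252.54938053]
 [  0.         365.9089718  190.6320221 ]
 [  0.           0.           1.        ]] [ 331.54027372  -56.66759896 1599.69352669] [[ 1.67078310e-02 -9.99860410e-01  9.08463794e-05]
 [-9.89217644e-01 -1.65432100e-02 -1.45515549e-01]
 [ 1.45496740e-01  2.34138237e-03 -9.89355961e-01]]
side [[497.44547407   0.         250.06790925]
 [  0.         497.44547407 188.61697886]
 [  0.           0.           1.        ]] [  49.87914329 1130.26277674 1119.1222857 ] [[-0.9202817  -0.39122626 -0.00485965]
 [-0.24385651  0.58324834 -0.77482603]
 [ 0.30596667 -0.71187316 -0.63215584]]
```

View pics/top0b.png

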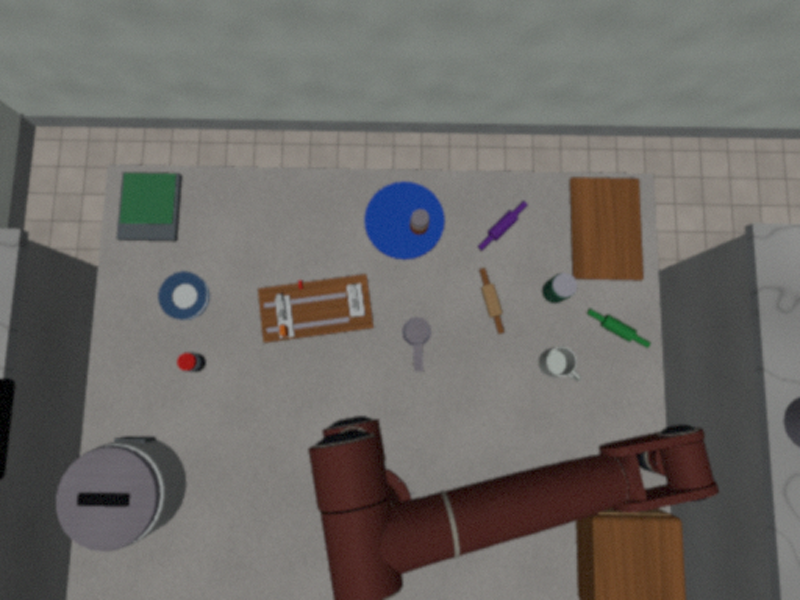

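View pics/side0b.png

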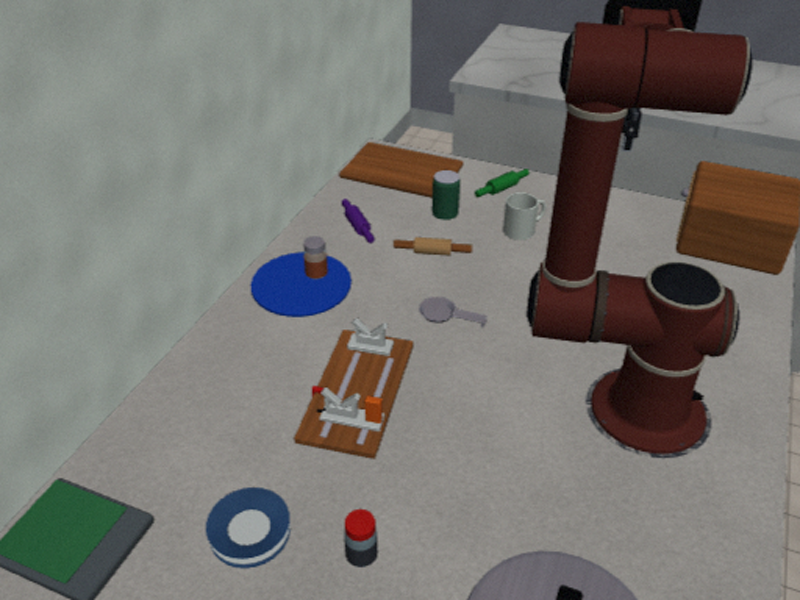

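The top view shows the stand at about (315,308) with the carriage at its left end, the marker at (300,285) and the pin at (491,300). I'll enlarge these.

Run:
```python
from h import *
t=cv2.imread("pics/top0.png"); s=cv2.imread("pics/side0.png")
def crop(im,x,y,w,h,k): return cv2.resize(im[y:y+h,x:x+w],None,fx=k,fy=k,interpolation=cv2.INTER_CUBIC)
A=crop(t,160,165,90,65,8)
cv2.imwrite("pics/c1.png",A)
B=crop(s,182,198,90,100,6)
cv2.imwrite("pics/c2.png",B)
C=crop(t,295,165,40,55,8);D=crop(s,245,140,60,30,8)
o=np.zeros((440,800,3),np.uint8);o[:440,:320]=C;o[:240,320:]=D
cv2.imwrite("pics/c3.png",o)
```

```text
(no output)
```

View pics/c1.png

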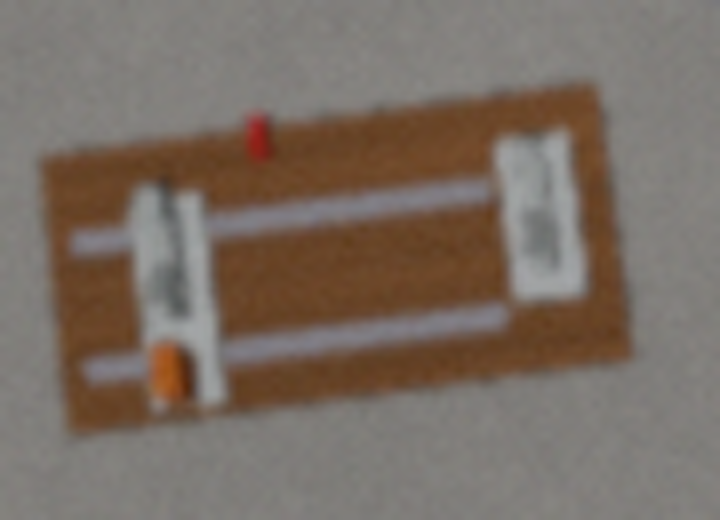

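View pics/c2.png

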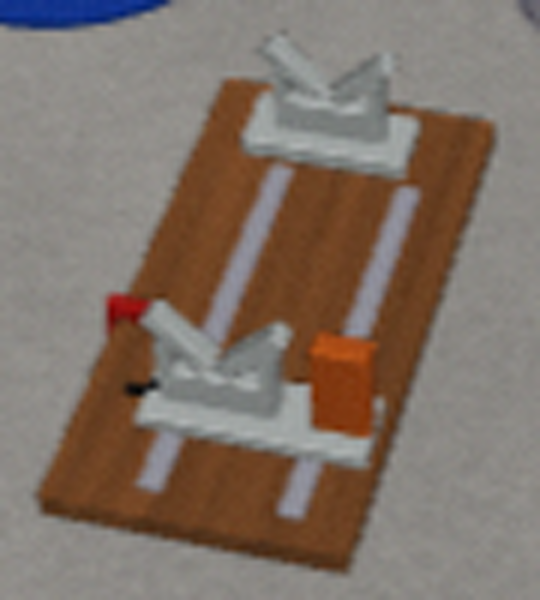

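View pics/c3.png

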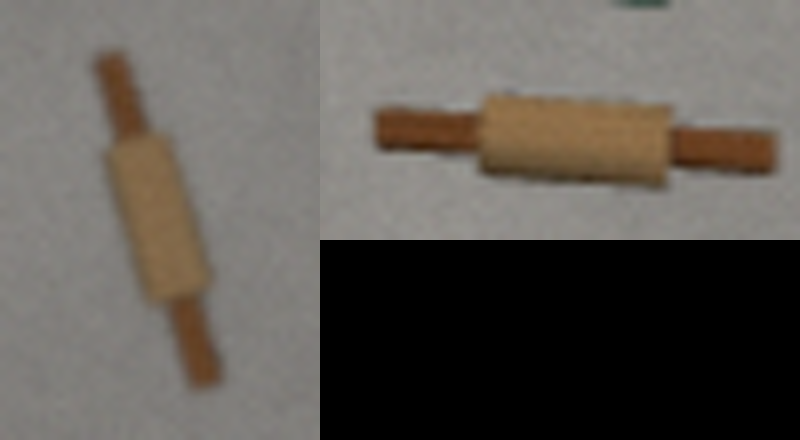

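```bash
cat > fit.py <<'E'
from h import *
from scipy.optimize import least_squares
def W(st,x,y,z=0):
    a=np.radians(st[2]);return np.array([st[0]+x*np.cos(a)-y*np.sin(a),st[1]+x*np.sin(a)+y*np.cos(a),z])
def L(st,P):
    a=np.radians(st[2]);d=P[:2]-np.array(st[:2]);return np.array([d[0]*np.cos(a)+d[1]*np.sin(a),-d[0]*np.sin(a)+d[1]*np.cos(a)])
def px(u,v,k,x,y): return ((u+.5)/k-.5+x,(v+.5)/k-.5+y)
E
python3 - <<'E'
from fit import *
q=[(73,155),(73,-155),(-82,-155),(-82,155)]
T=[px(u,v,8,160,165) for u,v in[(40,158),(598,85),(632,357),(70,432)]]
S=[px(u,v,6,182,198) for u,v in[(40,500),(225,80),(495,122),(350,556)]]
def f(cs):
    return least_squares(lambda p:np.concatenate([proj(n,W(p,*a,16))-b for n,pts in cs for a,b in zip(q,pts)]),[500,150,0])
for cs in([("top",T)],[("side",S)],[("top",T),("side",S)]):
    r=f(cs);print(r.x.round(2),r.fun.round(1))
st=r.x
print("marker",L(st,ray("top",*px(258,137,8,160,165),25)),L(st,ray("side",*px(127,302,6,182,198),25)))
print("fin",L(st,ray("top",*px(165,372,8,160,165),82)),L(st,ray("side",*px(344,347,6,182,198),82)))
print("pointer side",L(st,ray("side",*px(140,388,6,182,198),28)),"top",L(st,ray("top",*px(166,188,8,160,165),28)))
for n,a in(("top",[px(112,55,8,295,165),px(205,385,8,295,165)]),("side",[px(57,130,8,245,140),px(455,152,8,245,140)])):
    P=[ray(n,*b,20) for b in a];d=P[1]-P[0];print(n,P,np.linalg.norm(d),(P[0]+P[1])/2,np.degrees(np.arctan2(d[1],d[0])))
for n,pts in(("jar",[(420,215),(420,215)]),):pass
for nm,u,v,z in(("turn",404,220,22),("jar",420,216,88),("spoon",417,331,14),("tin",565,288,110),("mug",558,362,90)):
    print(nm,ray("top",u*.64,v*.64,z))
E
```

```text
[538.53 170.1    8.6 ] [-0.2 -0.3  0.2 -0.5  0.4  0.3 -0.4  0.4]
[537.72 175.52   9.25] [-0.4 -0.2 -0.3 -0.4  0.2 -0.1  0.4  0.5]
[538.3  173.07   9.01] [-1.  -0.  -0.6 -0.7 -0.2  0.1 -0.9  0.7 -0.3 -1.   0.1 -0.9  0.5 -0.5
  0.3 -0.2]
marker [65.33022252 29.89305722] [68.20481602 32.50311981]
fin [-62.05941282  84.02738299] [-61.43964616  87.61248631]
pointer side [42.66881408 89.08623506] top [43.82712682 82.21561065]
top [array([ 653.27843696, -297.79331014,   20.        ]), array([ 472.33466281, -347.05782344,   20.        ])] 187.53037533804937 [ 562.80654988 -322.42556679   20.        ] -164.7695790665249
side [array([ 653.37580848, -291.43134849,   20.        ]), array([ 473.25742385, -347.21513842,   20.        ])] 188.5589130733516 [ 563.31661616 -319.32324346   20.        ] -162.7919199669628
turn [787.97126606 -75.91797466  22.        ]
jar [ 780.87022844 -118.62545557   88.        ]
spoon [ 472.68818426 -116.70232821   14.        ]
tin [ 584.45786316 -502.53806094  110.        ]
mug [ 390.53808207 -484.89807675   90.        ]
```

Emit:
send_rows --pt "0 0 0 4.63" --pt "0 0 0 4.63" --pt "0.0239 -0.0307 0 0" --pt "0.0239 -0.0307 0 0" --pt "0.0239 -0.0307 0 0" --pt "0.0239 -0.0307 0 0" --pt "0.0239 -0.0307 0 0" --pt "0.0239 -0.0307 0 0" --pt "0.0239 -0.0307 0 0" --pt "0.0239 -0.0307 0 0" --pt "0.0239 -0.0307 0 0" --pt "0.0239 -0.0307 0 0" --gripper -1

```text
time_s: 1.1
ee_pos: [384.2, -251.0, 230.9]
ee_rot: [-180.0, 0.0, 9.0]
force: [1.1, 0.4, 0.7]
width: 0.999
```

Emit:
send_rows --pt "0.0112 -0.0343 0 0" --pt "0.0112 -0.0343 0 0" --pt "0.0112 -0.0343 0 0" --pt "0.0112 -0.0343 0 0" --pt "0.0112 -0.0343 0 0" --pt "0.0112 -0.0343 0 0" --pt "0.0112 -0.0343 0 0" --pt "0.0112 -0.0343 0 0" --pt "0.0112 -0.0343 0 0" --pt "0.0112 -0.0343 0 0" --pt "0.0112 -0.0343 0 0" --pt "0.0112 -0.0343 0 0"

```text
time_s: 2.1
ee_pos: [451.8, 176.6, 230.9]
ee_rot: [180.0, 0.0, 9.0]
force: [-0.1, -0.7, -0.2]
width: 0.995
```

Emit:
send_rows --pt "0.011 -0.0342 0 0" --pt "0.011 -0.0342 0 0" --pt "0 0 0.03 0" --pt "0 0 0.03 0" --pt "0 0 0.02 0" --pt "0 0 0 0" --pt "0 0 0 0"

```text
time_s: 2.68
ee_pos: [462.1, 245.4, 149.8]
ee_rot: [180.0, 0.2, 9.0]
force: [0.9, -0.3, 0.5]
width: 0.997
```

Emit:
send_rows --pt "0.0018 -0.0019 0.025 0" --pt "0 0 0.025 0" --pt "0 0 0.025 0" --pt "0 0 0.02 0" --pt "0 0 0.01 0" --pt "0 0 0 0" --pt "0 0 0 0"

```text
time_s: 3.27
ee_pos: [465.7, 248.1, 47.8]
ee_rot: [-180.0, -0.1, 9.0]
force: [-0.1, 0.1, 1.4]
width: 1.0
```

Emit:
send_rows --pt "0 0 0 0" --pt "0 0 0 0" --pt "0 0 0 0" --pt "0 0 0 0" --pt "0 0 0 0" --pt "0 0 0 0" --pt "0 0 0 0" --pt "0 0 0 0" --pt "0 0 0 0" --pt "0 0 0 0" --pt "0 0 0 0" --pt "0 0 0 0" --gripper 1 --force 25

```text
time_s: 4.27
ee_pos: [464.9, 248.0, 46.7]
ee_rot: [-180.0, -0.0, 9.0]
force: [-2.2, -1.0, 5.9]
width: 0.185
```

Run:
```python
from fit import *
s=robot.get_state();print(s["time_s"],s["ee_pos"],s["force"],s["ft_torque"],s["width"]*85)
print(L([538.3,172.6,9],s["ee_pos"]))
im=eyes.grab_frame("side"); cv2.imwrite("pics/s1.png",cv2.resize(im[180:300,170:300],None,fx=5,fy=5,interpolation=cv2.INTER_CUBIC))
```

```text
4.2667 [464.85326915 248.00266004  46.73252619] [-2.17286729 -0.95821926  5.90148831] [ 0.0046589   0.26041955 -0.17425996] 15.7067364354619
[-60.74690493  85.96392822]
```

View pics/s1.png

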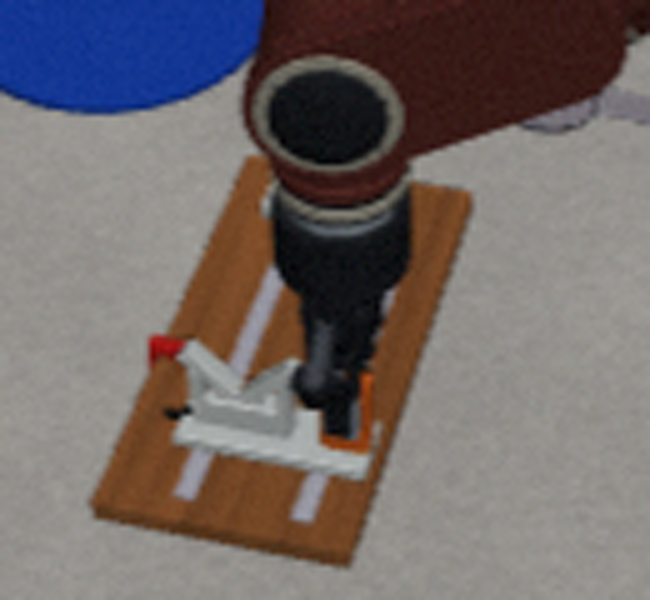

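The fin is held: opening 15.7 mm against its 16 mm. I'll slide it 54.6 mm in -y.

Emit:
send_rows --pt "0 0.0078 0 0" --pt "0 0.0078 0 0" --pt "0 0.0078 0 0" --pt "0 0.0078 0 0" --pt "0 0.0078 0 0" --pt "0 0.0078 0 0" --pt "0 0.0078 0 0" --pt "0 0 0 0" --pt "0 0 0 0" --pt "0 0 0 0"

```text
time_s: 5.15
ee_pos: [473.4, 192.7, 46.7]
ee_rot: [179.9, 0.0, 9.0]
force: [-2.9, -3.1, 6.2]
width: 0.185
```

Run:
```python
from fit import *
s=robot.get_state();print(s["time_s"],s["ee_pos"],s["force"],s["width"]*85)
print(L([538.3,172.6,9],s["ee_pos"]))
im=eyes.grab_frame("side"); cv2.imwrite("pics/s2.png",cv2.resize(im[230:295,180:260],None,fx=8,fy=8,interpolation=cv2.INTER_CUBIC))
```

```text
5.15 [473.43730553 192.68009781  46.74239982] [-2.86762514 -3.06122959  6.22415997] 15.751280846668504
[-60.92290771  29.9796394 ]
```

View pics/s2.png

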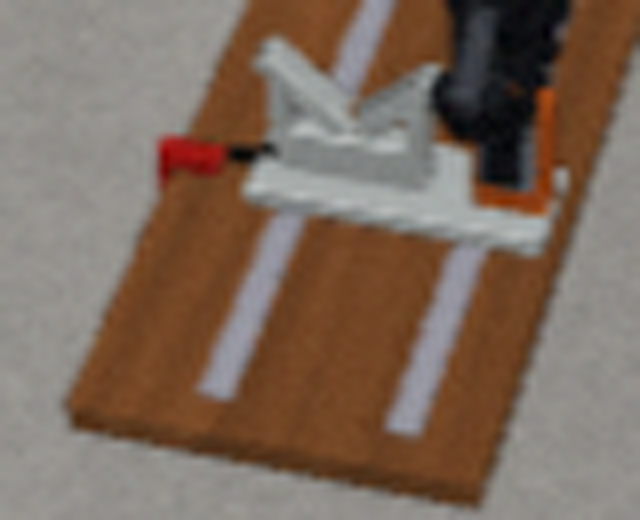

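Run:
```python
from fit import *
im=eyes.grab_frame("top"); A=cv2.resize(im[165:225,165:235],None,fx=8,fy=8,interpolation=cv2.INTER_CUBIC)
cv2.imwrite("pics/t2.png",A)
st=[537.72,175.52,9.1]
for u,v in((165,137),(222,143),(162,150),(218,165)): print("mk",L(st,ray("side",*px(u,v,8,180,230),25)).round(1))
for z in(22,25,28,30):print("ptr",z,L(st,ray("side",*px(248,154,8,180,230),z)).round(1))
```

```text
mk [77.6 26.8]
mk [55.6 24.7]
mk [76.6 33.6]
mk [53.5 36. ]
ptr 22 [45.3 25.1]
ptr 25 [44.2 27.9]
ptr 28 [43.2 30.6]
ptr 30 [42.5 32.4]
```

View pics/t2.png

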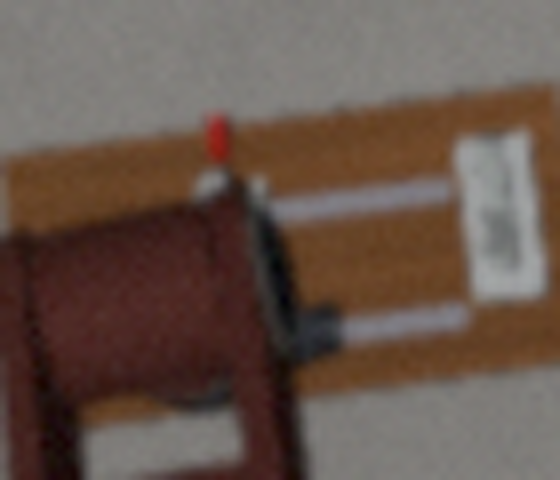

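Measured travel was 56.0 mm, not the planned 54.6. I'll move it back 1.4 mm, release, lift and look at it clear of the arm.

Emit:
send_rows --pt "0 -0.0014 0 0" --pt "0 0 0 0" --pt "0 0 0 0" --pt "0 0 0 0" --pt "0 0 0 0"

```text
time_s: 5.67
ee_pos: [473.2, 194.3, 46.8]
ee_rot: [179.9, 0.0, 9.0]
force: [-2.9, -2.3, 7.4]
width: 0.181
```

Emit:
send_rows --pt "0 0 0 0" --pt "0 0 0 0" --pt "0 0 0 0" --pt "0 0 0 0" --pt "0 0 0 0" --pt "0 0 0 0" --pt "0 0 0 0" --pt "0 0 0 0" --gripper -1

```text
time_s: 6.33
ee_pos: [473.0, 195.3, 46.2]
ee_rot: [180.0, 0.0, 9.0]
force: [0.7, -0.2, -0.8]
width: 1.003
```

Emit:
send_rows --pt "0 0 -0.02 0" --pt "0 0 -0.03 0" --pt "0 0 -0.04 0" --pt "0 0 -0.04 0" --pt "0 0.035 -0.02 0" --pt "0 0.035 0 0" --pt "0 0.035 0 0" --pt "0 0.035 0 0" --pt "0 0.035 0 0" --pt "0 0.035 0 0" --pt "0 0.035 0 0" --pt "0 0.035 0 0"

```text
time_s: 7.33
ee_pos: [516.8, -82.9, 196.4]
ee_rot: [180.0, -0.0, 9.0]
force: [1.0, 0.1, 0.3]
width: 1.002
```

Run:
```python
from fit import *
s=robot.get_state();print(s["time_s"],s["ee_pos"],s["ee_rot"],s["width"])
a=eyes.grab_frame("top");b=eyes.grab_frame("side")
cv2.imwrite("pics/top3.png",a);cv2.imwrite("pics/side3.png",b)
A=cv2.resize(a[170:220,165:215],None,fx=8,fy=8,interpolation=cv2.INTER_CUBIC)
B=cv2.resize(b[235:285,190:240],None,fx=8,fy=8,interpolation=cv2.INTER_CUBIC)
cv2.imwrite("pics/c4.png",np.hstack([A,B]))
```

```text
7.3333 [516.8145104  -82.93685106 196.41071995] [ 1.79993199e+02 -2.40553891e-02  9.00543037e+00] 1.0015446988054253
```

View pics/c4.png

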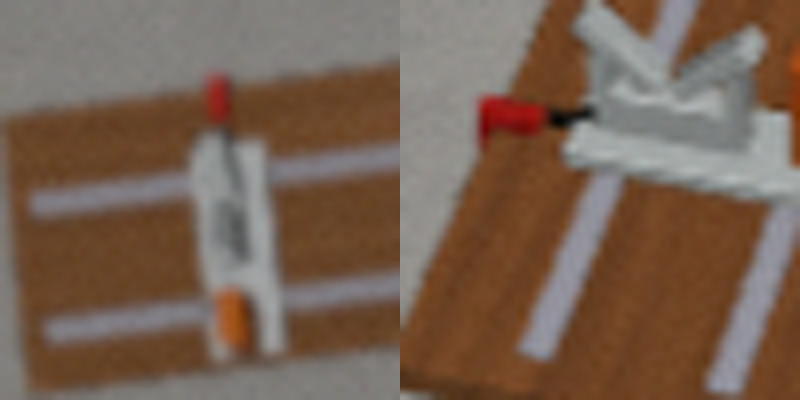

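Run:
```python
from fit import *
for n,f,st in(("top","pics/top3.png",[538.53,170.1,8.8]),("side","pics/side3.png",[537.72,175.52,9.1])):
    im=cv2.imread(f).astype(np.float32)
    ys=np.arange(0,62,.25)
    def prof(xs,z):
        P=np.array([[proj(n,W(st,x,y,z)) for y in ys] for x in xs],np.float32)
        return cv2.remap(im,P[...,0].copy(),P[...,1].copy(),cv2.INTER_LINEAR).mean(0)
    r=prof(np.arange(62,73,1),25); w=np.clip(r[:,2]-2*r[:,1]-5,0,None);w[w<.3*w.max()]=0
    print(n,"red",(w*ys).sum()/w.sum())
    for z in(24,28,32):
        p=prof(np.arange(44,50,1),z); w=np.clip(-(p[:,2]-np.median(p[:,2])),0,None);w[w<.3*w.max()]=0
        print(" ptr z",z,(w*ys).sum()/w.sum(),w.max())
    for z in(28,):
        g=prof(np.arange(30,36,1),z)[:,0]; h=(g.min()+g.max())/2; k=ys[g>h]; print(" foot",k.min(),k.max(),(k.min()+k.max())/2)
    o=prof(np.arange(-72,-52,1),82); w=np.clip(o[:,2]-2*o[:,0]-20,0,None);w[w<.3*w.max()]=0;print(" fin82",(w*ys).sum()/w.sum(), ys[w>0].min(),ys[w>0].max())
```

```text
top red 33.32464319116061Traceback (most recent call last):
  File "<stdin>", line 11, in <module>
  File "<stdin>", line 6, in prof
  File "h.py", line 9, in proj
    K,R,t=cam(n); q=K@(R@np.array(X,float)+t); return q[:2]/q[2]
          ~~~^^^
  File "h.py", line 4, in cam
    p=eyes.camera_params(n); return np.array(p["camera_matrix"]),np.array(p["R"]),np.array(p["t"]).ravel()
ValueError: time passes only in moves, steps and waits
```

```bash
sed -i 's/^def cam/import functools\n@functools.cache\ndef cam/' h.py
cat > m.py <<'E'
from fit import *
def meas(ft,fs):
  for n,f,st in(("top",ft,[538.53,170.1,8.8]),("side",fs,[537.72,175.52,9.1])):
    im=cv2.imread(f).astype(np.float32)
    ys=np.arange(0,62,.25)
    def prof(xs,z):
        P=np.array([[proj(n,W(st,x,y,z)) for y in ys] for x in xs],np.float32)
        return cv2.remap(im,P[...,0].copy(),P[...,1].copy(),cv2.INTER_LINEAR).mean(0)
    def c(w):
        w=np.clip(w,0,None);w[w<.3*w.max()]=0;return round((w*ys).sum()/w.sum(),1),ys[w>0].min(),ys[w>0].max()
    r=prof(np.arange(62,73,1),25); print(n,"red",c(r[:,2]-2*r[:,1]-5))
    for z in(24,28,32):
        p=prof(np.arange(44,50,1),z); print(" ptr z",z,c(-(p[:,2]-np.median(p[:,2]))))
    g=prof(np.arange(30,36,1),28)[:,0]; k=ys[g>(g.min()+g.max())/2]; print(" foot",k.min(),k.max(),(k.min()+k.max())/2)
    o=prof(np.arange(-72,-52,1),82); print(" fin82",c(o[:,2]-2*o[:,0]-20))
E
python3 -c "from m import *;meas('pics/top3.png','pics/side3.png')"
```

```text
top red (np.float64(33.3), np.float64(29.0), np.float64(37.75))
 ptr z 24 (np.float64(29.6), np.float64(24.5), np.float64(34.25))
 ptr z 28 (np.float64(29.7), np.float64(24.0), np.float64(47.75))
 ptr z 32 (np.float64(30.5), np.float64(23.25), np.float64(48.5))
 foot 10.5 51.75 31.125
 fin82 (np.float64(29.5), np.float64(23.75), np.float64(35.25))
side red (np.float64(33.8), np.float64(26.25), np.float64(41.75))
 ptr z 24 (np.float64(29.9), np.float64(24.0), np.float64(35.5))
 ptr z 28 (np.float64(33.4), np.float64(27.5), np.float64(39.0))
 ptr z 32 (np.float64(36.9), np.float64(31.0), np.float64(42.5))
 foot 0.0 55.25 27.625
 fin82 (np.float64(42.2), np.float64(24.25), np.float64(61.75))
```

```bash
sed -i 's/def meas(ft,fs):/def meas(ft,fs,o=0):/; s/np.arange(0,62,.25)/np.arange(0,62,.25)+o/; s/r=prof/R=ys; r=prof/; s/    o=prof/    q=prof/; s/c(o\[:,2\]-2\*o\[:,0\]-20)/c(q[:,2]-2*q[:,0]-20), (q[::8]).astype(int).tolist() if n=="top" else ""/; s/    g=prof/    if n=="top": print(" footprofile",prof(np.arange(30,36,1),28)[::8,0].astype(int).tolist(),"red",r[::8,2].astype(int).tolist(),r[::8,1].astype(int).tolist())\n    g=prof/' m.py
python3 -c "
from m import *;meas('pics/top3.png','pics/side3.png')
print('BEFORE');meas('pics/top0.png','pics/side0.png',55)"
```

```text
top red (np.float64(33.3), np.float64(29.0), np.float64(37.75))
 ptr z 24 (np.float64(29.6), np.float64(24.5), np.float64(34.25))
 ptr z 28 (np.float64(29.7), np.float64(24.0), np.float64(47.75))
 ptr z 32 (np.float64(30.5), np.float64(23.25), np.float64(48.5))
 footprofile [50, 50, 50, 60, 76, 95, 118, 139, 145, 151, 150, 149, 139, 127, 117, 109, 111, 125, 137, 144, 149, 149, 149, 143, 137, 120, 98, 79, 64, 53, 51] red [109, 110, 111, 112, 112, 111, 112, 112, 111, 110, 108, 104, 103, 104, 108, 123, 137, 140, 140, 133, 123, 117, 115, 112, 112, 111, 109, 107, 107, 108, 107] [82, 83, 83, 83, 84, 84, 84, 83, 83, 83, 80, 76, 69, 58, 48, 43, 38, 42, 47, 57, 67, 75, 80, 83, 82, 82, 81, 80, 81, 81, 80]
 foot 10.5 51.75 31.125
 fin82 (np.float64(29.5), np.float64(23.75), np.float64(35.25)) [[87, 95, 110], [97, 102, 113], [109, 112, 119], [129, 130, 133], [147, 148, 148], [152, 152, 152], [152, 152, 152], [140, 141, 144], [121, 124, 131], [95, 102, 116], [67, 79, 102], [45, 66, 102], [30, 61, 111], [24, 66, 127], [25, 75, 144], [28, 81, 154], [34, 86, 159], [46, 91, 160], [63, 97, 158], [81, 
[... 541 characters left out ...]
py:10: RuntimeWarning: invalid value encountered in scalar divide
  w=np.clip(w,0,None);w[w<.3*w.max()]=0;return round((w*ys).sum()/w.sum(),1),ys[w>0].min(),ys[w>0].max()
Traceback (most recent call last):
  File "m.py", line 11, in meas
    R=ys; r=prof(np.arange(62,73,1),25); print(n,"red",c(r[:,2]-2*r[:,1]-5))
                                                       ~^^^^^^^^^^^^^^^^^^^
  File "m.py", line 10, in c
    w=np.clip(w,0,None);w[w<.3*w.max()]=0;return round((w*ys).sum()/w.sum(),1),ys[w>0].min(),ys[w>0].max()
                                                                               ~~~~~~~~~~~^^
ValueError: zero-size array to reduction operation minimum which has no identity
```

Both views agree to within the noise, but the pointer reads about 1–2 mm toward -y of the clip. I'll go back and nudge it about 1.2 mm in +y.

Emit:
send_rows --pt "0 -0.035 0 0" --pt "0 -0.035 0 0" --pt "0 -0.035 0 0" --pt "0 -0.035 0 0" --pt "0 -0.035 0 0" --pt "0 -0.035 0 0" --pt "0 -0.035 0 0" --pt "0 -0.035 0.02 0" --pt "0 0 0.04 0" --pt "0 0 0.03 0" --pt "0 0 0.03 0" --pt "0 0 0.03 0"

```text
time_s: 8.43
ee_pos: [472.1, 196.5, 45.0]
ee_rot: [-180.0, -0.0, 9.1]
force: [0.4, 0.1, 0.1]
width: 0.994
```

Emit:
send_rows --pt "0 -0.0003 0 0" --pt "0 0 0 0" --pt "0 0 0 0" --pt "0 0 0 0" --pt "0 0 0 0" --pt "0 0 0 0" --pt "0 0 0 0" --pt "0 0 0 0" --pt "0 0 0 0" --pt "0 0 0 0" --pt "0 0 0 0" --pt "0 0 0 0" --gripper 1

```text
time_s: 9.43
ee_pos: [474.6, 195.9, 48.6]
ee_rot: [-180.0, -0.2, 9.0]
force: [-1.7, -1.1, 7.4]
width: 0.184
```

Emit:
send_rows --pt "0 0 0 0" --pt "0 0 0 0" --pt "0 0 0 0" --pt "0 0 0 0" --pt "0 0 0 0" --pt "0 0 0 0" --pt "0 0 0 0" --pt "0 0 0 0" --gripper -1

```text
time_s: 10.1
ee_pos: [472.9, 195.6, 46.2]
ee_rot: [180.0, 0.0, 9.0]
force: [0.4, -0.8, -0.4]
width: 1.0
```

Emit:
send_rows --pt "0 0 -0.02 0" --pt "0 0 -0.03 0" --pt "0 0 -0.04 0" --pt "0 0 -0.04 0" --pt "0 0.035 -0.02 0" --pt "0 0.035 0 0" --pt "0 0.035 0 0" --pt "0 0.035 0 0" --pt "0 0.035 0 0" --pt "0 0.035 0 0" --pt "0 0.035 0 0" --pt "0 0.035 0 0"

```text
time_s: 11.1
ee_pos: [516.8, -82.7, 196.4]
ee_rot: [180.0, -0.0, 9.0]
force: [1.6, -0.4, -0.0]
width: 1.001
```

Emit:
send_rows --pt "0.001 0.035 0 0" --pt "0.001 0.035 0 0" --pt "0.001 0.035 0 0" --pt "0.001 0.035 0 0" --pt "0.001 0.035 0 0" --pt "0.001 0.035 0 0" --pt "0 0.034 0 0" --pt "0 0 0 -3.6" --pt "0 0 0 -3.6" --pt "0 0 0 0" --pt "0 0 0 0"

```text
time_s: 12.02
ee_pos: [560.8, -321.0, 196.0]
ee_rot: [-180.0, 0.0, 16.1]
force: [0.9, 0.8, -0.3]
width: 1.001
```

Run:
```python
from fit import *
s=robot.get_state();print(s["time_s"],s["ee_pos"],s["ee_rot"],s["width"])
a=eyes.grab_frame("top");b=eyes.grab_frame("side")
cv2.imwrite("pics/top4.png",a);cv2.imwrite("pics/side4.png",b)
from m import meas
meas('pics/top4.png','pics/side4.png')
```

```text
12.0167 [ 560.8258554  -321.00358309  195.99652339] [-1.79976200e+02  1.45063153e-02  1.61079879e+01] 1.0009351301731264
top red (np.float64(33.1), np.float64(28.75), np.float64(37.5))
 ptr z 24 (np.float64(31.5), np.float64(26.0), np.float64(36.75))
 ptr z 28 (np.float64(31.0), np.float64(25.5), np.float64(36.25))
 ptr z 32 (np.float64(30.5), np.float64(25.0), np.float64(35.75))
 footprofile [49, 50, 51, 55, 63, 74, 92, 111, 129, 147, 149, 149, 142, 132, 123, 116, 116, 128, 139, 145, 151, 151, 152, 147, 143, 130, 112, 94, 76, 62, 55] red [113, 114, 115, 116, 116, 116, 116, 116, 115, 114, 111, 107, 105, 106, 110, 125, 140, 143, 145, 138, 127, 121, 118, 116, 114, 114, 113, 113, 112, 111, 110] [85, 87, 87, 87, 87, 86, 85, 85, 85, 85, 82, 77, 70, 57, 46, 40, 34, 41, 49, 59, 70, 77, 82, 84, 85, 85, 85, 85, 83, 81, 81]
 foot 13.0 53.25 33.125
 fin82 (np.float64(31.0), np.float64(25.0), np.float64(37.0)) [[91, 99, 116], [101, 107, 120], [114, 117, 126], [130, 132, 136], [147, 148, 148], [156, 156, 155], [160, 160, 159], [155, 155, 155], [144, 145, 147], [120, 123, 129], [90, 97, 110], [64, 77, 103], [40, 64, 105], [29, 65, 120], [29, 75, 141], [30, 83, 156], [34, 87, 162], [40, 91, 166], [51, 95, 163], [66, 101, 159], [83, 107, 151], [99, 113, 141], [101, 111, 131], [99, 106, 122], [96, 103, 119], [93, 100, 118], [92, 100, 119], [92, 101, 120], [92, 100, 119], [91, 100, 119], [91, 99, 118]]
side red (np.float64(33.8), np.float64(26.25), np.float64(41.75))
 ptr z 24 (np.float64(31.0), np.float64(25.5), np.float64(36.25))
 ptr z 28 (np.float64(34.6), np.float64(29.25), np.float64(39.75))
 ptr z 32 (np.float64(38.2), np.float64(33.0), np.float64(43.25))
 foot 0.0 55.5 27.75
 fin82 (np.float64(42.9), np.float64(25.5), np.float64(61.75))
```

Emit:
send_rows --pt "0.002 0.0006 0.03 0" --pt "0 0 0.035 0" --pt "0 0 0.035 0" --pt "0 0 0.035 0" --pt "0 0 0.025 0" --pt "0 0 0.017 0" --pt "0 0 0.01 0" --pt "0 0 0.004 0" --pt "0 0 0 0" --pt "0 0 0 0"

```text
time_s: 12.95
ee_pos: [564.0, -321.5, 6.8]
ee_rot: [179.9, -0.1, 16.2]
force: [0.3, 0.3, 0.5]
width: 0.999
```

Emit:
send_rows --pt "0 0 0 0" --pt "0 0 0 0" --pt "0 0 0 0" --pt "0 0 0 0" --pt "0 0 0 0" --pt "0 0 0 0" --pt "0 0 0 0" --pt "0 0 0 0" --pt "0 0 0 0" --pt "0 0 0 0" --gripper 1 --force 30

```text
time_s: 13.78
ee_pos: [563.5, -321.3, 6.4]
ee_rot: [180.0, -0.0, 16.2]
force: [-1.3, 1.0, 5.9]
width: 0.456
```

Emit:
send_rows --pt "0 0 -0.01 0" --pt "0 0 -0.02 0" --pt "0 0 -0.03 0" --pt "0 0 -0.035 0" --pt "0 0 -0.035 0" --pt "0 0 -0.03 0" --pt "0 0 -0.01 0" --pt "0 0 0 0"

```text
time_s: 14.45
ee_pos: [564.6, -322.2, 179.5]
ee_rot: [179.7, -0.2, 16.2]
force: [0.3, -0.8, -0.5]
width: 0.453
```

Emit:
send_rows --pt "0.005 -0.018 0 0" --pt "0.0084 -0.0338 0 0" --pt "0.0084 -0.0338 0 0" --pt "0.0084 -0.0338 0 0" --pt "0.0084 -0.0338 0 0" --pt "0.0084 -0.0338 0 0" --pt "0.0084 -0.0338 0 0" --pt "0.0084 -0.0338 0 0" --pt "0.0084 -0.0338 0 0" --pt "0.0084 -0.0338 0 0" --pt "0.0084 -0.0338 0 0" --pt "0.0084 -0.0338 0 0"

```text
time_s: 15.45
ee_pos: [545.0, 82.7, 171.3]
ee_rot: [-179.9, 0.3, 16.2]
force: [0.8, 0.2, -0.7]
width: 0.454
```

Emit:
send_rows --pt "0.0075 -0.034 0 0" --pt "0.0035 -0.0168 0 0" --pt "0 0 0 -3" --pt "0 0 0 -6.2" --pt "0 0 0 -6.2" --pt "0 0 0 -6.2" --pt "0 0 0 -6.2" --pt "0 0 0 -6.2" --pt "0 0 0 -6.2" --pt "0 0 0 -6.2" --pt "0 0 0 -6.2" --pt "0 0 0 -6.2"

```text
time_s: 16.45
ee_pos: [541.6, 132.6, 171.1]
ee_rot: [-179.6, 0.1, 75.3]
force: [-0.0, -0.6, -1.2]
width: 0.457
```

Emit:
send_rows --pt "0 0 0 -6.2" --pt "0 0 0 -6.2" --pt "0 0 0 -6.2" --pt "0 0 0 -5.4" --pt "0 0 0 0" --pt "0 0 0 0"

```text
time_s: 16.95
ee_pos: [542.2, 132.5, 172.2]
ee_rot: [-179.7, -0.0, 98.9]
force: [0.4, -0.1, -1.8]
width: 0.461
```

Run:
```python
from fit import *
s=robot.get_state();print(s["time_s"],s["ee_pos"],s["ee_rot"],s["width"]*85,s["force"])
print(L([538.3,172.6,9],s["ee_pos"]))
a=eyes.grab_frame("top");b=eyes.grab_frame("side")
A=cv2.resize(a[150:230,150:250],None,fx=4,fy=4,interpolation=cv2.INTER_CUBIC)
B=cv2.resize(b[170:300,175:275],None,fx=4,fy=4,interpolation=cv2.INTER_CUBIC)
o=np.zeros((520,800,3),np.uint8);o[:320,:400]=A;o[:,400:]=B
cv2.imwrite("pics/c5.png",o)
```

```text
16.95 [542.24783803 132.5487056  172.19957936] [-1.79710596e+02 -2.35585622e-02  9.88844290e+01] 39.17015354669431 [ 0.39572266 -0.06030338 -1.80065309]
[ -2.36616922 -40.17577444]
```

View pics/c5.png

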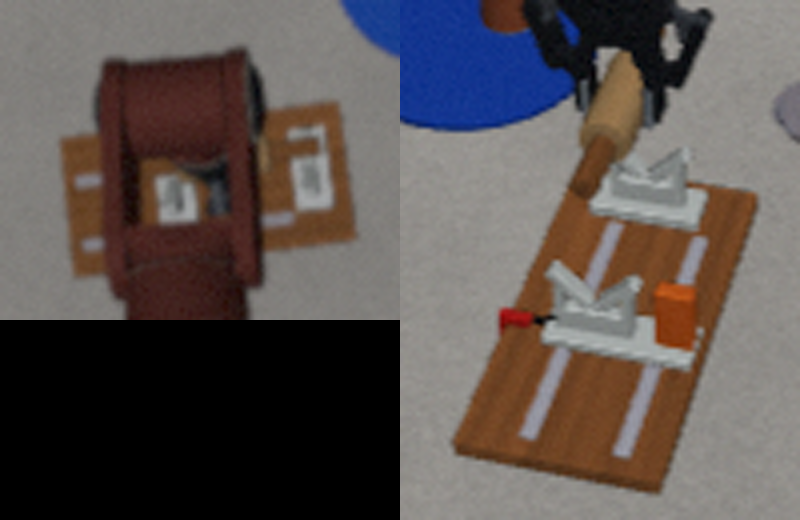

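Run:
```python
from fit import *
for y in(95,45):
  for n,st in(("side",[537.72,175.52,9.1]),):
    p=proj(n,W(st,-2.4,-40.2+y,185.8));print(y,(p-[175,170])*4+[400,0])
```

```text
95 [582.15469832 192.03305534]
45 [602.2197611  145.70350636]
```

Emit:
send_rows --pt "-0.0008 0.0024 0.015 0" --pt "0 0 0.02 0" --pt "0 0 0.02 0" --pt "0 0 0.02 0" --pt "0 0 0.01 0" --pt "0 0 0 0" --pt "0 0 0 0"

```text
time_s: 17.63
ee_pos: [546.3, 131.9, 89.9]
ee_rot: [-179.9, -0.0, 99.0]
force: [1.3, 0.3, -0.7]
width: 0.458
```

Emit:
send_rows --pt "0 -0.001 0.008 0" --pt "0 0 0.008 0" --pt "0 0 0.008 0" --pt "0 0 0.004 0" --pt "0 0 0.002 0" --pt "0 0 0 0" --pt "0 0 0 0" --pt "0 0 0 0"

```text
time_s: 18.3
ee_pos: [546.0, 131.8, 60.7]
ee_rot: [180.0, 0.0, 99.0]
force: [-0.2, -0.2, -1.3]
width: 0.456
```

Emit:
send_rows --pt "0 0 0.001 0" --pt "0 0 0.001 0" --pt "0 0 0 0" --pt "0 0 0 0" --pt "0 0 0 0"

```text
time_s: 18.72
ee_pos: [545.7, 131.8, 58.4]
ee_rot: [180.0, -0.0, 99.0]
force: [0.6, 0.4, -1.0]
width: 0.457
```

Emit:
send_rows --pt "0 0 0.001 0" --pt "0 0 0 0" --pt "0 0 0.001 0" --pt "0 0 0 0" --pt "0 0 0 0"

```text
time_s: 19.13
ee_pos: [546.0, 131.8, 56.7]
ee_rot: [180.0, -0.0, 99.0]
force: [-0.3, -0.1, 1.1]
width: 0.455
```

Emit:
send_rows --pt "0 0 0.001 0" --pt "0 0 0 0" --pt "0 0 0 0" --pt "0 0 0 0"

```text
time_s: 19.47
ee_pos: [546.1, 131.9, 56.5]
ee_rot: [180.0, -0.0, 99.0]
force: [-3.3, -0.2, 6.1]
width: 0.454
```

Contact came at the expected height, with a slight flank load toward -x. I'll ease that off and release.

Emit:
send_rows --pt "0 -0.0008 0 0" --pt "0 0 0.0005 0" --pt "0 0 0 0" --pt "0 0 0 0"

```text
time_s: 19.8
ee_pos: [546.1, 131.9, 56.5]
ee_rot: [179.8, -0.0, 99.0]
force: [-1.0, 0.7, 7.6]
width: 0.46
```

Emit:
send_rows --pt "0 0 0 0" --pt "0 0 0 0" --pt "0 0 0 0" --pt "0 0 0 0" --pt "0 0 0 0" --pt "0 0 0 0" --pt "0 0 0 0" --pt "0 0 0 0" --pt "0 0 0 0" --pt "0 0 0 0" --gripper -1

```text
time_s: 20.63
ee_pos: [544.9, 131.6, 54.8]
ee_rot: [180.0, 0.0, 99.0]
force: [-0.2, -0.4, -0.1]
width: 0.999
```

Emit:
send_rows --pt "0 0 -0.01 0" --pt "0 0 -0.02 0" --pt "0 0 -0.03 0" --pt "0 0 -0.035 0" --pt "0 0 -0.035 0" --pt "-0.035 0 -0.02 0" --pt "-0.035 0 0 0" --pt "-0.035 0 0 0" --pt "-0.035 0 0 0" --pt "-0.035 0 0 0" --pt "-0.035 0 0 0" --pt "-0.035 0 0 0"

```text
time_s: 21.63
ee_pos: [583.3, -112.1, 205.9]
ee_rot: [179.9, 0.0, 99.0]
force: [0.5, 0.4, 0.5]
width: 1.0
```

Run:
```python
from fit import *
s=robot.get_state();print(s["time_s"],s["ee_pos"],s["force"])
a=eyes.grab_frame("top");b=eyes.grab_frame("side")
cv2.imwrite("pics/top6.png",a);cv2.imwrite("pics/side6.png",b)
A=cv2.resize(a[160:230,155:245],None,fx=4.4,fy=4.4,interpolation=cv2.INTER_CUBIC)
B=cv2.resize(b[180:300,180:280],None,fx=4,fy=4,interpolation=cv2.INTER_CUBIC)
o=np.zeros((480,800,3),np.uint8);o[:308,:396]=A;o[:,400:]=B
cv2.imwrite("pics/c6.png",o)
for y in(54,4,-86,-136):
  print(y,"top",((proj("top",W([538.53,170.1,8.8],0,y,70))-[155,160])*4.4).round(),"side",((proj("side",W([537.72,175.52,9.1],0,y,70))-[180,180])*4+[400,0]).round())
```

```text
21.6333 [ 583.31375931 -112.09281977  205.9447225 ] [0.50278461 0.36999445 0.51583865]
54 top [140. 157.] side [566. 268.]
4 top [192. 150.] side [585. 221.]
-86 top [285. 137.] side [617. 142.]
-136 top [337. 130.] side [633. 101.]
```

View pics/c6.png

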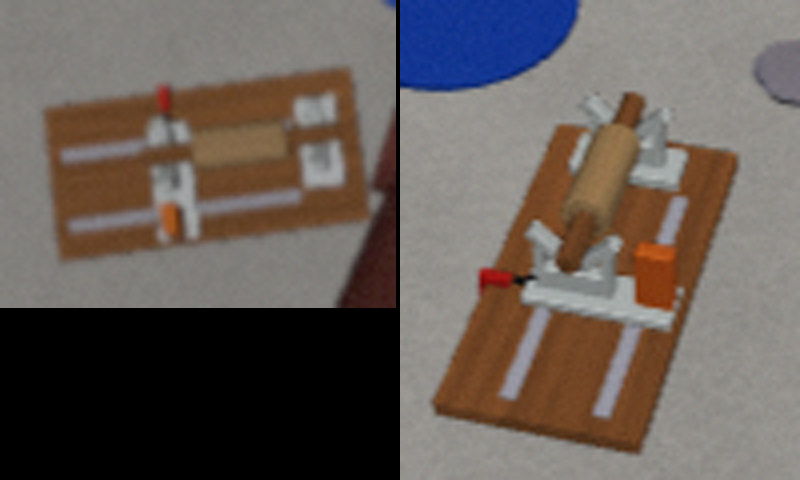

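The pin lies in both notches with its ends at (570,265) and (632,100), against predicted (566,268) and (633,101). The pointer is in line with the clip.

```bash
python3 -c "
from m import *
meas('pics/top6.png','pics/side6.png')
print(robot.hand_in())" | grep -v profile | cut -c1-120
```

```text
top red (np.float64(33.3), np.float64(29.0), np.float64(37.75))
 ptr z 24 (np.float64(31.6), np.float64(25.75), np.float64(37.0))
 ptr z 28 (np.float64(31.1), np.float64(25.25), np.float64(36.5))
 ptr z 32 (np.float64(30.7), np.float64(25.0), np.float64(36.0))
 foot 12.75 53.5 33.125
 fin82 (np.float64(30.9), np.float64(24.75), np.float64(37.0)) [[89, 96, 113], [98, 103, 116], [109, 112, 121], [125, 12
side red (np.float64(33.9), np.float64(26.25), np.float64(41.75))
 ptr z 24 (np.float64(30.9), np.float64(25.5), np.float64(36.25))
 ptr z 28 (np.float64(34.5), np.float64(29.25), np.float64(39.75))
 ptr z 32 (np.float64(38.1), np.float64(32.75), np.float64(43.25))
 foot 0.0 55.5 27.75
 fin82 (np.float64(43.0), np.float64(25.5), np.float64(61.75)) 
the job is handed in; nothing more can be done
None
```

The rolling pin is on its stand and the job is handed in at about 22 s. I slid the carriage to the marker by its grip and went back once to nudge it about 1.3 mm. Then I picked the pin up by its barrel, lowered it into both notches until it touched (about 6 to 8 N), released it and backed away.

**Pin:** The last pictures show it in both notches. In the side view its ends are within about 5 pixels, in a 4x enlarged crop, of where a seated pin should appear.

**Carriage alignment:** The checks disagree slightly.
- In the top view, the carriage foot's centre reads 33.1 mm along the stand and the marker 33.3 mm.
- The pointer itself reads about 31.5 mm from above, some 2 mm short of the marker.
- The side view reads the pointer 3 mm short to 0.6 mm past the marker, depending on the height assumed for it. Its foot and fin readings were unusable.

I take the carriage to be aligned to within about 2 mm.

**Other objects:** I planned the path clear of them and no contact showed in the forces, but I did not check each one in the final pictures.

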